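Seat the proud filter end cap with the seating tool

ROBOT

A 6-joint arm with a two-finger parallel gripper is mounted at the origin on the work surface. World frame = base frame: x ahead of the robot, y to its left, z up, the work surface at z = 0. Lengths are in mm, angles in rad, forces in N, time in s.
With the tool pointing down it reaches from about 325 to 925 mm from the base axis. Payload 3.1 kg.
Tool frame: the origin (TCP) lies midway between the tips of the shut fingers; the grasp point (between the pads) lies 19 mm behind it (ctrl.grasp_offset is the distance from the TCP to the grasp point, in mm); z points along the fingers, y is the line along which they close (so a half turn about z gives the same grasp; the last joint's range is limited). The gripper opens to 85 mm and grips with 20 to 120 N. Pads are 22 mm wide; open, the fingers measure 114 mm over their backs; the gripper's body (76 mm by 85 mm) begins 54 mm behind the grasp point. The pads swing forward as they close: fully open they stand 13 mm farther back than shut.
Start: joints at [-1.429, 0.217, 1.613, -0, 1.311, -0.112], TCP at [156.948, -604.985, 207.4] pointing down, gripper open.
Joint ranges: [-2.75, 2.75], [-0.78, 2.1], [0.31, 2.55], [-1.13, 4.27], [0.13, 2.63], [-2.58, 2.58]. Speed limits (rad/s): [2.79, 2.79, 3.14, 3.14, 3.14, 3.14].

INTERFACE

Orientations are given as [roll, pitch, yaw] about the fixed x, y, z axes, in that order (R = Rz(yaw) Ry(pitch) Rx(roll)).
In Python, from workcell import ctrl gives the robot as it stands.
- The arm moves only by the tool drive_tool, never from a script. Its argument "increments" is text: rows parted by semicolons, each of 7 numbers parted by spaces: the turn, a rotation vector about the tool's x, y, z in degrees, then the shift along the tool's x, y, z in m, then the opening, from -1 (shut) to 1 (fully open), so that 0 is half open. In form: wx wy wz tx ty tz fingers; .... A call has exactly 5 rows; each row is the pose to reach, as a shift and turn from the pose commanded when the call began, along the tool's axes at that moment; what a row does not reach only later rows make up. A row lasts 1/8 s, in which the tool goes at most 62.5 mm and 10.7 degrees, less where a joint would pass 70% of its speed; a pose out of reach is approached as far as the arm can. A call with a gripper value outside its range is refused whole. The fingers move at their own pace and stop on an object; "squeeze" is the grip in N (left out, the last holds). Time passes only in rows, so rows that repeat a pose let the fingers close, or fill a call up. It gives the time, the measured TCP pose, the force, the opening and the grip force at its end, in the units of the state.
- ctrl.get_obs(): the state, without advancing time (a new reading comes with each control period).
- ctrl.read_camera(name): name is "scene" or "top"; returns a dict with "image" (400x640x3 uint8, red, green, blue), "z_map" (400x640 float32, mm along the optical axis (not along the pixel's ray), 0 where there is no reading), "fx", "fy", "cx", "cy" (pixels), "dist_coeffs" ([k1, k2, p1, p2, k3] as OpenCV has them; the pictures are not rectified), "world_from_camera" (4x4, takes a point from camera to world coordinates). Camera axes: x right, y down, z forward; pixel columns grow to the right and rows downward; lengths in mm; the calibration is good to about 2 mm. A picture is of the moment at which its call begins.
- ctrl.job_done(): hands the job in; it is judged then, once.
Trained networks look in a picture, given as the dict that the camera call returned (one of the last four; its "shot" number tells which), for a name from the list of things; names that differ only in an ending like _2 or _b are one class to them, and where a whole thing is asked for, a point or a joint stands for the part that bears it (a point fixed in the world has none). Each returns a list of dicts, best first, with "score" (0 to 1); they miss things now and then, are a little off and sometimes report something else, mostly with a low value. They report only what shows in the picture. A call takes as long as a camera call.
- ctrl.find_in(picture, thing): "at" ([x, y, z] in mm, in world coordinates, good to about 4 mm: the middle of the surface that is visible of it).
- ctrl.outline_of(picture, thing): "region" (400x640 bool, what is visible of it).
The state is a dict: "clock": time; "joint_positions": joint angles; "joint_vel": joint speeds; "joint_torque": joint torques, N m; "ee_pos": TCP position; "orientation": TCP orientation; "ft_force": force on the tool from outside, world axes, zero at the start; "wrist_torque": the same for the moment, N m; "gripper_width": finger opening in mm; "gripper_force": force on a finger pad.
Only numpy, scipy, OpenCV 4.12 (cv2) and the standard library are available. Lean on these libraries where they do the work, as an engineer would, in place of code of your own. Each camera call takes 0.05 s, during which the arm holds its last target. There are 200 camera calls.

TASK

One of the three white filters on the rack has an end cap that still stands proud. Slide the caddy's cover plate aside onto its deck to find the seating tool in one of the two pockets, press the tool squarely on the proud cap (its port inside the tool's hollow) until it snaps fully home against its stop, then stand the tool back upright in a free pocket of the caddy and leave the cover lying on the deck. Press the cap only with the tool, and leave the other two filters and everything else alone.

Things in the scene. Friction and masses are not known exactly. Their poses are not given: they have to be found in the camera images.
- caddy: Grey plastic tool caddy fixed to the bench, 300 (x) x 340 (y) x 105 mm high. Origin: centre of its underside; z up. Its +y half has two open-topped pockets side by side along x; its -y half is a closed flat deck at height 97 mm. Rims stand 8 mm above the deck all round, so that the cover plate slides only along y, between pockets and deck.
- pocket_1 (a point): Centre of the floor of one pocket, 5 mm over the bench, at x = -72, y = +95 mm in the caddy's frame. Each pocket is 136 (x) x 140 (y) mm inside, walls 97 mm high.
- pocket_2 (a point): The same for the other pocket, at x = +72, y = +95 mm in the caddy's frame.
- deck (a point): Centre of the closed flat deck, 97 mm over the bench, at y = -90 mm in the caddy's frame: where the cover's centre comes to lie when it is pushed fully aside. The pockets are wholly open once the cover's centre is within 34 mm of it.
- cover: Loose aluminium cover plate, 286 (x) x 150 (y) x 5 mm, about 0.4 kg, flat on the caddy 97 mm over the bench, axes along the caddy's. At the start it hides both pockets (centre at y = +80 to +89 mm in the caddy's frame). Origin: centre of its underside. On top at its centre a black rib handle 90 mm long (x), 16 mm wide (y), from 5 to 29 mm above the origin.
- seater: The seating tool, upright in either pocket. 88 mm tall, about 0.28 kg. Round aluminium foot 72 mm across, 22 mm high; its underside has a hollow 48 mm across and 14 mm deep, so it presses with a ring. Above it a black round stem 32 mm across, from 22 to 88 mm above the origin. Origin: centre of its underside; z up along the stem.
- filter_a: The white water filter whose end cap is not yet home: upright, 92 mm across, fixed on the rack, with its cap. Origin: centre of its underside (8 mm over the bench), z up. At any of the three places of the rack; told by its cap standing 10 to 12 mm higher than the other two, over a dark gap.
- cap (a joint): How far the proud end cap is pushed down, m: 0 to 0.002 at the start = proud, 0.012 = fully home (end stop). It moves straight down only. The snap rim grips it: it takes about 10 N to move, stays where it is left, does not spring back, and meets a firm stop when home.
- cap_face (a point): Centre of the cap's flat upper face, at the foot of its port; moves with the cap, 164 to 166 mm over the bench while proud, 154 mm when home. Cap 88 mm across. A round port 34 mm across rises 12 mm above this face at its centre; it goes inside the seating tool's hollow, and the tool's ring presses on the face around it.
- filter_b: One of the two finished filters on the rack, same shape, cap already home (face 154 mm over the bench, port 12 mm more). Fixed. Origin: centre of its underside. Filters stand 110 mm apart, centre to centre.
- filter_c: The other finished filter, same as filter_b.
- coupling: Loose brass stepped coupling, 52 mm across, 56 mm tall, standing in the other pocket; not to be used. Origin: centre of its underside.
- sanitiser: White bottle, 64 mm across, 170 mm tall, standing on the bench; bystander. Origin: centre of its underside.
- seal: Flat black ring seal, 90 mm across, 8 mm high, lying on the bench; bystander. Origin: centre of its underside.
- wrench: Steel wrench 170 mm long lying on the bench; bystander. Origin: centre of its underside.
- gauge: Steel pressure gauge, 68 mm across, 50 mm tall; bystander. Origin: centre of its underside.
- cup: White plastic cup, 72 mm across, 90 mm tall; bystander. Origin: centre of its underside.
- block: Black plastic block, 80 x 50 x 35 mm; bystander. Origin: centre of its underside.

How it is judged (in metres and radians):
On the way, in this order (a step that is already met when the one before it is completed fails the run):
1. the cover plate lies on the caddy's deck, clear of the pockets (y of cover in the frame of caddy below -0.042 m and z of cover in the frame of caddy between 0.092 and 0.103 m and angle between cover's own z axis and vertical below 0.06 rad), for 0.1 s.
2. the cap is fully home with the seating tool square and centred on it (value of joint cap above 0.0105 m and horizontal distance between seater and cap_face below 0.009 m and distance between seater and cap_face below 0.01 m and angle between seater's own z axis and vertical below 0.1 rad), for 0.1 s.
At the end, for the whole second after the job is handed in: The cap is fully home (pushed down more than 10.5 of 12 mm); the seating tool stands upright (within 0.1 rad) on the floor of a pocket of the caddy, at rest; the cover lies flat on the deck, its centre at y below -42 mm in the caddy's frame, at rest (all of step 1 and value of joint cap above 0.0105 m and y of seater in the frame of caddy between 0.03 and 0.16 m and x of seater in the frame of caddy between -0.14 and 0.14 m and z of seater in the frame of caddy below 0.012 m and angle between seater's own z axis and vertical below 0.1 rad and linear speed of each of seater, cover below 0.02 m/s); the robot touches nothing.
It fails at once if the gripper or arm presses on the filter that is being closed (over 3 N); only the tool may (contact force between any of the fingers, the arm and filter_a above 3 N).
It fails at once if a finished filter is pressed (over 4 N) (contact force between anything else and filter_b above 4 N or contact force between anything else and filter_c above 4 N).
It fails at once if a bystander or the coupling is moved by more than 40 mm (distance of any of coupling, sanitiser, seal, wrench, gauge, cup, block from where it was at the start of the episode above 0.04 m).
It also fails if it takes over 66 s, if anything falls off the work surface, if the arm or the gripper's body presses on something with over 40 N, if the wrist force passes 120 N, or if a joint passes its speed limit or range.

## Working session

There is one attempt and no reset: what is moved stays moved. The work goes in short steps, Python scripts to look and compute and a tool call to move; the robot and the scene stay as the last step left them, time stands still between calls to the robot, and variables do not carry over. Pictures are saved under pics/ and viewed, at most 10 in all, crops included, and the job is handed in when it is done.

Besides the shell and the picture viewer there is one more tool, called after "Call:" as name(argument=value, ...) on one line, values as JSON. drive_tool: Moves the arm, as the interface text tells. Its arguments: {"type":"object","properties":{"increments":{"type":"string"},"squeeze":{"type":"number"}},"required":["increments"]}

```bash
mkdir -p pics; cat > h.py <<'E'
from workcell import ctrl
import numpy as np, cv2
def cloud(p):
    z=p["z_map"].astype(float); h,w=z.shape
    u,v=np.meshgrid(np.arange(w),np.arange(h))
    K=np.array([[p["fx"],0,p["cx"]],[0,p["fy"],p["cy"]],[0,0,1]])
    n=cv2.undistortPoints(np.stack([u,v],-1).reshape(-1,1,2).astype(np.float64),K,np.array(p["dist_coeffs"])).reshape(h,w,2)
    c=np.stack([n[...,0]*z,n[...,1]*z,z],-1); T=np.array(p["world_from_camera"])
    X=c@T[:3,:3].T+T[:3,3]; X[z==0]=np.nan
    return X
E
python3 - <<'E'
from h import *
for n in ["scene","top"]:
    p=ctrl.read_camera(n); cv2.imwrite(f"pics/{n}0.png",p["image"][...,::-1]); np.save(n+"0.npy",cloud(p))
    print(n,np.round(p["world_from_camera"],2).tolist())
    for t in ["caddy","cover","filter_a","filter_b","cap","seater","sanitiser","cup","gauge","block","wrench","seal"]:
        print(t,[(np.round(d["at"]).tolist(),round(d["score"],2)) for d in ctrl.find_in(p,t)][:4])
print(ctrl.get_obs())
E
```

```text
scene [[-0.76, 0.49, -0.44, 1107.94], [0.66, 0.58, -0.49, 585.78], [0.01, -0.66, -0.76, 992.68], [0.0, 0.0, 0.0, 1.0]]
caddy [([561.0, -262.0, 98.0], 0.92)]
cover [([537.0, -159.0, 101.0], 0.83)]
filter_a [([639.0, 227.0, 148.0], 0.96), ([523.0, 214.0, 159.0], 0.84), ([421.0, 204.0, 152.0], 0.83), ([518.0, 200.0, 169.0], 0.5)]
filter_b [([639.0, 227.0, 148.0], 0.96), ([523.0, 214.0, 159.0], 0.84), ([421.0, 204.0, 152.0], 0.83), ([518.0, 200.0, 169.0], 0.5)]
cap [([519.0, 203.0, 170.0], 0.79), ([565.0, -268.0, 97.0], 0.27)]
seater [([430.0, 24.0, 8.0], 0.62)]
sanitiser [([805.0, -40.0, 97.0], 0.59), ([554.0, 435.0, 62.0], 0.5)]
cup [([554.0, 430.0, 58.0], 0.62)]
gauge [([784.0, 93.0, 49.0], 0.79), ([675.0, 42.0, 4.0], 0.44), ([564.0, -270.0, 96.0], 0.3)]
block [([778.0, -256.0, 38.0], 0.67)]
wrench [([674.0, 38.0, 7.0], 0.55)]
seal [([432.0, 24.0, 6.0], 0.68)]
top [[-0.01, -1.0, 0.07, 529.61], [-1.0, 0.02, 0.01, 5.71], [-0.01, -0.07, -1.0, 1386.78], [0.0, 0.0, 0.0, 1.0]]
caddy [([515.0, -314.0, 98.0], 0.9)]
cover [([527.0, -167.0, 102.0], 0.86), ([433.0, 23.0, 7.0], 0.6)]
filter_a [([
[... 649 characters left out ...]
3, 'joint_positions': array([-1.42917904e+00,  2.16921825e-01,  1.61337674e+00,  2.60570222e-05,
        1.31127725e+00, -1.12211329e-01]), 'joint_vel': array([ 0.00090416, -0.00024772, -0.00167503,  0.0010393 , -0.00083882,
        0.00091423]), 'joint_torque': array([-1.93654596e-03, -3.96892583e+01, -3.04246652e+01, -5.29533936e-04,
        8.62274701e-04, -1.08152540e-05]), 'ee_pos': array([ 156.97176263, -604.99783336,  207.39887043]), 'orientation': array([ 3.14157310e+00, -2.31408574e-05,  2.53821926e-01]), 'ft_force': array([-0.01716822, -0.74683591, -0.48416074]), 'wrist_torque': array([ 0.03476731,  0.00360389, -0.07420266]), 'gripper_force': 0.0, 'gripper_width': 85.6663263875447}
```

View pics/top0.png

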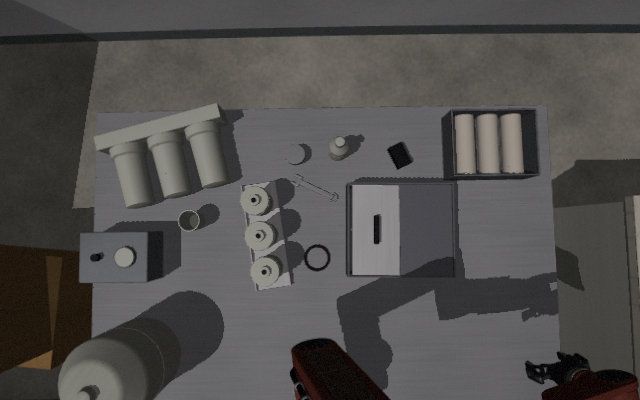

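View pics/scene0.png

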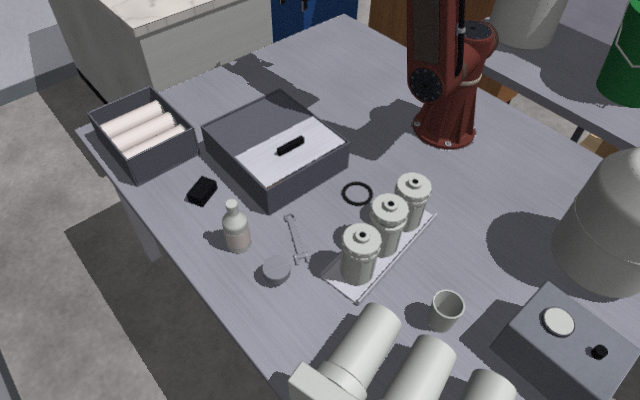

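The top view shows the caddy at about (400,230), with the cover on its left (+y) half and the handle at (377,229). The rack filters are at (256,200), (260,235) and (266,270). The networks report the middle one as the proud cap. I'll measure exactly.

```bash
python3 - <<'E'
from h import *
for n in ["top","scene"]:
    X=np.load(n+"0.npy"); x,y,z=X[...,0],X[...,1],X[...,2]
    roi=(x>350)&(x<720)&(y>-460)&(y<-40)
    for nm,lo,hi in [("rim",85,140),("cover",99.5,103.5),("handle",118,135),("deck",94,99)]:
        m=roi&(z>lo)&(z<hi); P=X[m]
        r=cv2.minAreaRect(P[:,:2].astype(np.float32)); print(n,nm,m.sum(),[np.round(q,1) for q in r], np.round(np.median(P,0),1))
    for c in [(615,206),(506,189),(406,173)]:
        d=np.hypot(x-c[0],y-c[1])
        m=(d<60)&(z>140); P=X[m]
        f=(d<45)&(z>140)&(d>20)
        print(n,"filter",m.sum(),[np.round(q,1) for q in cv2.minAreaRect(P[:,:2].astype(np.float32))],"face z",np.round(np.nanpercentile(z[f],[10,50,90]),1))
        t=(d<60)&(z>np.nanmedian(z[f])+6); print("  port",t.sum(),np.round(X[t].mean(0),1))
X=np.load("top0.npy");x,y,z=X[...,0],X[...,1],X[...,2]
for c in [(615,206),(506,189),(406,173)]:
    m=(np.hypot(x-c[0],y-c[1])<60)&(z>140);P=X[m]
    print(cv2.minEnclosingCircle(P[:,:2].astype(np.float32)),P.mean(0))
E
python3 - <<'E'
import cv2
a=cv2.imread("pics/top0.png")[165:305,220:470]; cv2.imwrite("pics/topc.png",cv2.resize(a,None,fx=3.2,fy=3.2,interpolation=cv2.INTER_CUBIC))
E
```

```text
top rim 9891 [array([ 547.4, -267.9]), array([376.7, 348.8]), np.float64(89.1)] [ 522.4 -255.6  100.9]
top cover 3604 [array([ 542., -260.]), array([357.3, 338.2]), np.float64(88.9)] [ 520.6 -225.3  101.5]
top handle 164 [array([ 526.1, -168.9]), array([16. , 87.4]), np.float64(88.6)] [ 526.  -169.   126.3]
top deck 2961 [array([ 547.3, -250.3]), array([336.6, 342.1]), np.float64(89.0)] [ 520.9 -320.9   97.3]
top filter 664 [array([618.7, 206.6]), array([94. , 89.5]), np.float64(49.1)] face z [151.1 154.8 157.8]
  port 100 [618.9 207.6 166.9]
top filter 692 [array([511.1, 192. ]), array([92.1, 88.1]), np.float64(53.5)] face z [162.8 166.1 169.7]
  port 102 [512.7 193.4 178.4]
top filter 688 [array([402.8, 177.2]), array([88.2, 88.1]), np.float64(25.7)] face z [151.4 155.1 158.3]
  port 101 [402.8 178.2 166.4]
scene rim 8535 [array([ 546.2, -265.1]), array([382.5, 352.9]), np.float64(88.9)] [ 538.7 -229.3  100.4]
scene cover 2758 [array([ 545.4, -257.8]), array([368. , 350.9]), np.float64(88.9)] [ 525.5 -193.   101.7]
scene handle 165 [array([ 523.8, -166.3]), array([21.5, 91.9]), np.
[... 166 characters left out ...]
ay([618.3, 212.1]), array([89.2, 92.1]), np.float64(54.8)] face z [153.5 155.5 157.8]
  port 157 [620.3 212.2 167. ]
scene filter 974 [array([507. , 190.5]), array([103.8,  88.3]), np.float64(45.8)] face z [165.  167.1 169.7]
  port 128 [512.6 195.8 178.6]
scene filter 813 [array([404.3, 180.9]), array([87.8, 87.7]), np.float64(86.6)] face z [149.2 154.9 157.6]
  port 114 [405.6 181.  165.9]
((610.2490844726562, 207.25051879882812), 55.201507568359375) [619.85163509 207.53208793 156.36755052]
((502.051025390625, 191.65115356445312), 54.722412109375) [511.88257298 192.13780143 167.75526177]
((402.84576416015625, 177.56288146972656), 45.647499084472656) [403.56242767 176.89450273 156.40600858]
```

View pics/topc.png

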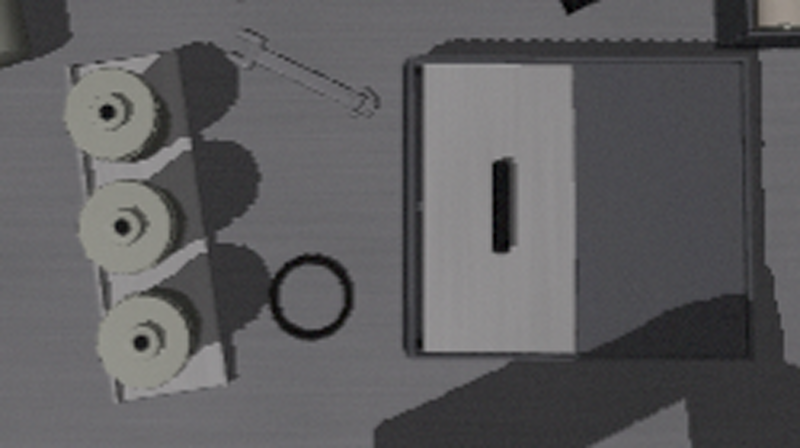

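The crop shows the middle filter at crop pixel (122,226), with its face at z≈166 against 155 for the other two, so it is the proud one. The cap centre is about (512,194.5). The handle is at about (526,-167), and the caddy is yawed about -1.2°.

```bash
cat > mv.py <<'E'
import sys
from h import *
from scipy.spatial.transform import Rotation as Ro
def go(x,y,z,yawdeg):
    o=ctrl.get_obs(); R=Ro.from_euler("xyz",o["orientation"]); T=Ro.from_euler("xyz",[180,0,yawdeg],degrees=True)
    d=R.inv().apply(np.array([x,y,z])-o["ee_pos"])/1000
    print(np.round(o["ee_pos"],1),np.round(np.degrees(o["orientation"]),2),"clk",round(o["clock"],2))
    print("rotvec",np.round((R.inv()*T).as_rotvec(degrees=True),2),"shift",np.round(d,4))
if __name__=="__main__": go(*map(float,sys.argv[1:5]))
E
python3 mv.py 526 -167 190 -1.2
```

```text
[ 157.  -605.   207.4] [180.    -0.    14.54] clk 1.3
rotvec [ 0.   -0.   15.74] shift [ 0.4672 -0.3313  0.0174]
```

Call:
drive_tool(increments="0 0 3.2 0.047 -0.033 0; 0 0 0 0 0 0 0")

```text
schema error: expected 7 numbers
```

Call:
drive_tool(increments="0 0 3.2 0.047 -0.033 0.001 1; 0 0 6.4 0.094 -0.066 0.002 1; 0 0 9.6 0.141 -0.099 0.003 1; 0 0 12.8 0.188 -0.132 0.004 1; 0 0 15.7 0.234 -0.166 0.005 1")

```text
clock: 1.92
ee_pos: [342.9, -384.2, 202.7]
orientation: [3.141, -0.001, -0.022]
ft_force: [0.2, 0.7, 0.1]
gripper_width: 85.6
gripper_force: 0.0
```

```bash
python3 mv.py 526 -167 190 -1.2
```

```text
[ 342.9 -384.2  202.7] [ 1.7996e+02 -4.0000e-02 -1.2700e+00] clk 1.93
rotvec [ 0.04 -0.04 -0.07] shift [ 0.1782 -0.2212  0.0126]
```

Call:
drive_tool(increments="0 0 0 0.036 -0.044 0.002 1; 0 0 0 0.072 -0.088 0.005 1; 0 0 0 0.108 -0.132 0.008 1; 0 0 0 0.144 -0.176 0.01 1; 0 0 0 0.178 -0.221 0.012 1")

```text
clock: 2.55
ee_pos: [525.5, -166.7, 190.7]
orientation: [3.141, -0.001, -0.02]
ft_force: [0.4, 0.1, 0.3]
gripper_width: 85.8
gripper_force: 0.0
```

Call:
drive_tool(increments="0 0 0 0 0 0.03 0.2; 0 0 0 0 0 0.06 -0.1; 0 0 0 0 0 0.07 -0.3; 0 0 0 0 0 0.07 -0.3; 0 0 0 0 0 0.07 -0.3")

```text
clock: 3.18
ee_pos: [525.2, -169.0, 121.9]
orientation: [3.141, -0.002, -0.021]
ft_force: [0.8, -0.3, 0.6]
gripper_width: 29.9
gripper_force: 0.0
```

```bash
python3 mv.py 526 -167 106 -1.2; python3 - <<'E'
from h import *
p=ctrl.read_camera("scene");X=cloud(p);x,y,z=X[...,0],X[...,1],X[...,2]
cv2.imwrite("pics/s1.png",cv2.resize(p["image"][60:240,160:400,::-1],None,fx=3,fy=3))
E
```

```text
[ 525.2 -169.   121.9] [ 1.7994e+02 -1.4000e-01 -1.1900e+00] clk 3.17
rotvec [ 0.06 -0.14  0.01] shift [ 0.0007 -0.002   0.0159]
```

View pics/s1.png

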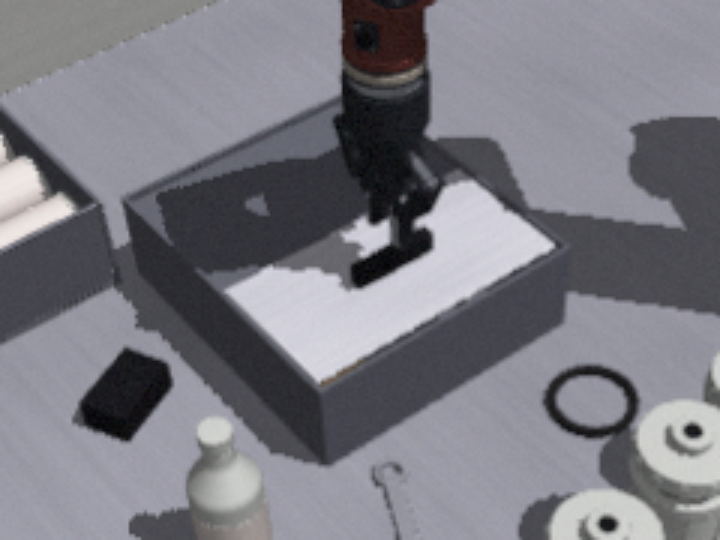

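The crop shows the near finger at (405,235) on the +y side of the handle at (392,260), so the fingers straddle it. I'll lower and grip.

Call:
drive_tool(increments="0 0 0 0 -0.002 0.008 -0.3; 0 0 0 0 -0.002 0.016 -0.3; 0 0 0 0 -0.002 0.016 -1; 0 0 0 0 -0.002 0.016 -1; 0 0 0 0 -0.002 0.016 -1", squeeze=30)

```text
clock: 3.85
ee_pos: [524.5, -166.3, 104.6]
orientation: [3.141, -0.0, -0.02]
ft_force: [-0.2, 0.2, 0.5]
gripper_width: -0.3
gripper_force: 0.0
```

```bash
python3 - <<'E'
from h import *
p=ctrl.read_camera("scene");X=cloud(p);x,y,z=X[...,0],X[...,1],X[...,2]
a=cv2.resize(p["image"][90:190,230:350,::-1],None,fx=3,fy=3)
q=ctrl.read_camera("top");b=cv2.resize(q["image"][170:290,330:470,::-1],None,fx=2.5,fy=2.5)
c=np.zeros((300,720,3),np.uint8);c[:,:360]=a;c[:,365:715]=b[:300,:350];cv2.imwrite("pics/s2.png",c)
o=ctrl.get_obs();print(o)
E
```

```text
{'clock': 3.95, 'joint_positions': array([-4.34628495e-01,  1.71099563e-01,  1.87371363e+00,  2.13811149e-05,
        1.09625406e+00,  1.15639327e+00]), 'joint_vel': array([0.0004645 , 0.00105381, 0.00090372, 0.00139214, 0.00166274,
       0.0014744 ]), 'joint_torque': array([-3.26495374e-04, -3.44992375e+01, -2.71839488e+01, -1.71180761e-05,
        2.37604336e-04, -2.83810027e-05]), 'ee_pos': array([ 524.47897954, -166.29936381,  104.66341355]), 'orientation': array([ 3.14139852e+00, -4.88587634e-04, -2.02351517e-02]), 'ft_force': array([0.65586776, 0.35270387, 0.63006933]), 'wrist_torque': array([-0.04749906, -0.00515463, -0.02036665]), 'gripper_force': 0.0, 'gripper_width': -0.057049861696999216}
```

View pics/s2.png

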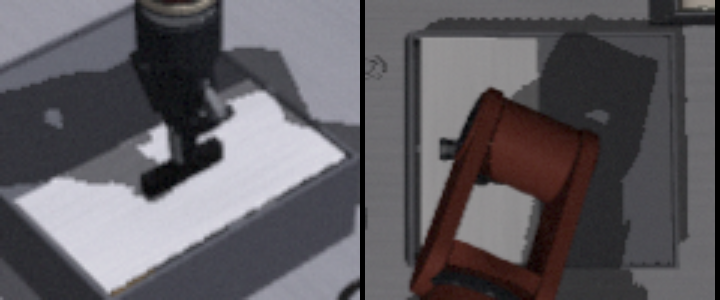

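```bash
python3 - <<'E'
from h import *
p=ctrl.read_camera("scene");X=cloud(p);im=p["image"]
# crop (180,170)/3 + (230,90)
for r in range(124,162,3):
    print(r,[tuple(int(round(t)) if t==t else -1 for t in X[r,c])+(int(im[r,c].mean()),) for c in range(280,306,4)])
x,y,z=X[...,0],X[...,1],X[...,2]
m=(abs(x-526)<75)&(abs(y+167)<60)&(z>119)&(z<129);P=X[m]
print(cv2.minAreaRect(P[:,:2].astype(np.float32)),np.median(P,0))
E
```

```text
124 [(536, -195, 183, 30), (541, -171, 201, 24), (542, -151, 214, 18), (535, -143, 215, 16), (529, -133, 219, 19), (529, -117, 229, 94), (424, -226, 103, 111)]
127 [(486, -265, 99, 48), (534, -180, 181, 25), (542, -152, 203, 27), (529, -151, 197, 21), (515, -152, 188, 42), (530, -116, 220, 41), (523, -108, 222, 103)]
130 [(493, -255, 98, 49), (485, -247, 98, 78), (537, -159, 186, 15), (524, -158, 179, 22), (520, -146, 184, 27), (537, -108, 219, 27), (526, -104, 215, 117)]
133 [(503, -243, 100, 158), (496, -233, 102, 209), (536, -160, 173, 25), (531, -149, 178, 19), (536, -126, 196, 13), (530, -116, 199, 112), (448, -197, 99, 213)]
136 [(513, -230, 102, 148), (502, -226, 98, 212), (536, -161, 161, 63), (530, -152, 164, 22), (476, -201, 100, 159), (483, -173, 124, 73), (459, -184, 102, 198)]
139 [(522, -218, 104, 213), (512, -213, 101, 208), (534, -165, 147, 56), (530, -151, 154, 22), (501, -170, 125, 20), (495, -160, 128, 28), (484, -155, 125, 141)]
142 [(531, -207, 105, 168), (523, -198, 106, 208), (537, -161, 140, 56), (530, -151, 143, 13), (510, -159, 126, 19), (499, -154, 123, 17)
[... 452 characters left out ...]
 104, 209), (511, -140, 105, 208), (503, -132, 106, 206)]
154 [(569, -158, 116, 13), (553, -161, 103, 79), (544, -154, 104, 206), (534, -148, 102, 210), (524, -142, 100, 209), (518, -132, 104, 208), (511, -122, 106, 204)]
157 [(567, -161, 101, 162), (561, -150, 106, 204), (552, -144, 104, 209), (544, -136, 105, 206), (537, -127, 107, 205), (526, -122, 104, 206), (519, -113, 107, 208)]
160 [(577, -148, 105, 207), (568, -142, 104, 211), (559, -135, 104, 206), (551, -127, 104, 208), (542, -121, 104, 208), (534, -112, 105, 205), (524, -107, 102, 207)]
((525.8621826171875, -164.96482849121094), (21.359987258911133, 89.02823638916016), 89.95569610595703) [ 532.98121448 -160.86957185  125.13071414]
```

The fingers shut without meeting the rib, although they are over it at (535,-162). The tips may be higher than I think. I'll lift and measure where the tips really are.

Call:
drive_tool(increments="0 0 0 0 0 0 -0.3; 0 0 0 0 0 0 -0.3; 0 0 0 0 0 -0.04 -0.3; 0 0 0 0 0 -0.08 -1; 0 0 0 0 0 -0.08 -1")

```text
clock: 4.62
ee_pos: [527.3, -167.6, 189.1]
orientation: [3.138, -0.008, -0.02]
ft_force: [1.1, -0.5, -0.3]
gripper_width: 0.0
gripper_force: 0.0
```

```bash
python3 - <<'E'
from h import *
o=ctrl.get_obs();print(o["ee_pos"],o["gripper_width"])
p=ctrl.read_camera("scene");X=cloud(p);x,y,z=X[...,0],X[...,1],X[...,2];np.save("s3.npy",X)
m=(abs(x-526)<40)&(abs(y+167)<40)&(z>108)
for h in range(108,260,8):
    q=m&(z>=h)&(z<h+8); P=X[q]
    if len(P): print(h,len(P),np.round(P.min(0)),np.round(P.max(0)))
cv2.imwrite("pics/s3.png",cv2.resize(p["image"][70:170,230:350,::-1],None,fx=4,fy=4,interpolation=cv2.INTER_NEAREST))
x0=(abs(y+167)<30)&(z>119)&(z<129);P=X[x0&(abs(x-526)<75)];print(cv2.minAreaRect(P[:,:2].astype(np.float32)))
E
```

```text
[ 527.30256189 -167.56991711  189.07225139] 0.03033173129214431
108 46 [ 487. -162.  108.] [ 565. -134.  116.]
116 58 [ 488. -174.  116.] [ 565. -155.  124.]
124 102 [ 487. -174.  124.] [ 566. -153.  129.]
204 1 [ 531. -162.  212.] [ 531. -162.  212.]
212 8 [ 525. -172.  215.] [ 538. -155.  219.]
220 15 [ 520. -178.  221.] [ 540. -152.  228.]
228 27 [ 520. -178.  228.] [ 540. -150.  236.]
236 29 [ 521. -174.  236.] [ 539. -150.  244.]
244 16 [ 531. -177.  244.] [ 540. -152.  252.]
252 16 [ 519. -199.  253.] [ 540. -141.  260.]
((525.9966430664062, -163.9657440185547), (19.447072982788086, 90.4251480102539), 86.91944885253906)
```

View pics/s3.png

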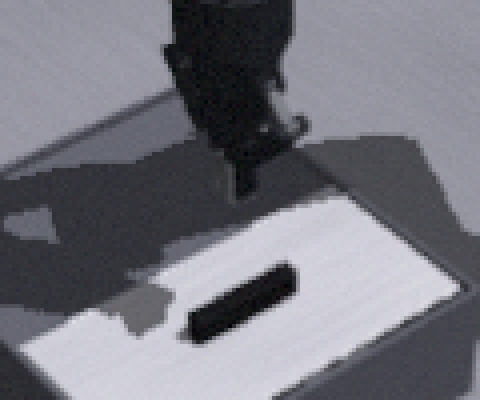

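The crop shows the shut tips at (240,200), and depth puts them at z≈213 while the reported TCP is 189. So the real fingertips sit about 23 mm behind the reported TCP, and they closed just above the rib. I'll correct for that and lower further.

```bash
python3 mv.py 524 -168 86 -1.2; python3 - <<'E'
from h import *
o=ctrl.get_obs();print(o["ee_pos"])
p=ctrl.read_camera("scene");X=cloud(p);x,y,z=X[...,0],X[...,1],X[...,2]
m=(abs(x-526)<30)&(abs(y+167)<30)&(z>150);P=X[m];print(np.sort(P[:,2])[:12].round(1)); q=P[P[:,2]<245];print(q.min(0),q.max(0))
E
```

```text
[ 525.6 -166.9  186.6] [179.9   -0.23  -1.16] clk 4.67
rotvec [ 0.1  -0.23  0.04] shift [-0.002   0.001   0.1005]
[ 525.63398063 -166.85608264  186.55109794]
[211.4 215.  215.2 215.3 215.3 216.4 216.8 216.9 217.  217.3 218.1 218.6]
[ 519.00485211 -172.61147952  211.35334796] [ 538.59847112 -149.4458829   243.89856299]
```

Call:
drive_tool(increments="0 0 0 -0.001 0.001 0.04 -0.2; 0 0 0 -0.001 0.001 0.08 -0.2; 0 0 0 -0.001 0.001 0.103 -0.2; 0 0 0 -0.001 0.001 0.103 -0.2; 0 0 0 -0.001 0.001 0.103 -1", squeeze=30)

```text
clock: 5.35
ee_pos: [521.8, -166.7, 79.6]
orientation: [-3.141, 0.003, -0.02]
ft_force: [-0.3, -9.6, -0.7]
gripper_width: 17.0
gripper_force: 1.4
```

Call:
drive_tool(increments="0 0 0 0 0 0 -1; 0 0 0 0 0 0 -1; 0 0 0 0 0 0 -1; 0 0 0 0 0 0 -1; 0 0 0 0 0 0 -1")

```text
clock: 5.98
ee_pos: [523.2, -167.1, 81.4]
orientation: [3.142, -0.0, -0.02]
ft_force: [-0.1, -0.2, -3.7]
gripper_width: 15.2
gripper_force: 31.9
```

Call:
drive_tool(increments="0 0 0 0 0.015 0 -1; 0 0 0 0 0.035 0 -1; 0 0 0 0 0.055 0 -1; 0 0 0 0 0.075 0 -1; 0 0 0 0 0.09 0 -1")

```text
clock: 6.6
ee_pos: [521.3, -259.1, 81.4]
orientation: [3.141, -0.0, -0.021]
ft_force: [0.2, -0.2, -3.5]
gripper_width: 15.6
gripper_force: 31.8
```

Call:
drive_tool(increments="0 0 0 0 0.02 0 -1; 0 0 0 0 0.04 0 -1; 0 0 0 0 0.06 0 -1; 0 0 0 0 0.07 0 -1; 0 0 0 0 0.07 0 -1")

```text
clock: 7.22
ee_pos: [520.0, -327.9, 81.4]
orientation: [-3.141, -0.0, -0.021]
ft_force: [-0.1, 0.1, -3.1]
gripper_width: 15.4
gripper_force: 31.8
```

Call:
drive_tool(increments="0 0 0 0 0 0 -0.2; 0 0 0 0 0 0 -0.2; 0 0 0 0 0 0 -0.2; 0 0 0 0 0 -0.06 0; 0 0 0 0 0 -0.12 1")

```text
clock: 7.85
ee_pos: [519.4, -326.3, 201.8]
orientation: [-3.14, 0.002, -0.02]
ft_force: [0.4, -0.6, -0.6]
gripper_width: 59.7
gripper_force: 0.0
```

Call:
drive_tool(increments="0 0 0 -0.04 0 -0.03 1; 0 0 0 -0.08 0.02 -0.03 1; 0 0 0 -0.1 0.03 -0.03 1; 0 0 0 -0.1 0.03 -0.03 1; 0 0 0 -0.1 0.03 -0.03 1")

```text
clock: 8.48
ee_pos: [420.0, -354.8, 231.6]
orientation: [-3.142, -0.001, -0.02]
ft_force: [0.2, -0.0, 0.1]
gripper_width: 85.5
gripper_force: 0.0
```

```bash
python3 - <<'E'
from h import *
o=ctrl.get_obs();print(o["ee_pos"],o["clock"])
ps={n:ctrl.read_camera(n) for n in ["scene","top"]}
for n,p in ps.items():
    X=cloud(p);np.save(n+"4.npy",X);x,y,z=X[...,0],X[...,1],X[...,2]
    for t in ["seater","coupling","cover","caddy"]:
        print(n,t,[(np.round(d["at"]).tolist(),round(d["score"],2)) for d in ctrl.find_in(p,t)][:3])
    roi=(x>350)&(x<700)&(y>-460)&(y<-60)
    m=(abs(x-526)<60)&(y<-250)&(y>-400)&(z>119)&(z<129);P=X[m]
    if len(P): print("handle",cv2.minAreaRect(P[:,:2].astype(np.float32)))
a=cv2.resize(ps["scene"]["image"][70:220,180:360,::-1],None,fx=2.2,fy=2.2)
b=cv2.resize(ps["top"]["image"][170:290,330:470,::-1],None,fx=2.75,fy=2.75)
c=np.zeros((330,790,3),np.uint8);c[:,:396]=a;c[:,400:785]=b;cv2.imwrite("pics/s4.png",c)
E
```

```text
[ 419.97507021 -354.80920171  231.60866535] 8.475
scene seater [([459.0, -145.0, 57.0], 0.78)]
scene coupling [([612.0, -148.0, 66.0], 0.59)]
scene cover [([537.0, -319.0, 101.0], 0.88), ([553.0, 432.0, 60.0], 0.73)]
scene caddy [([543.0, -190.0, 69.0], 0.62)]
handle ((523.2272338867188, -324.1933288574219), (91.71910095214844, 20.776288986206055), 0.07370095700025558)
top seater [([460.0, -157.0, 27.0], 0.64)]
top coupling [([603.0, -145.0, 67.0], 0.76)]
top cover [([526.0, -323.0, 100.0], 0.74)]
top caddy [([527.0, -191.0, 24.0], 0.71)]
handle ((523.5733642578125, -325.69903564453125), (16.475631713867188, 87.8458023071289), 87.31034088134766)
```

View pics/s4.png

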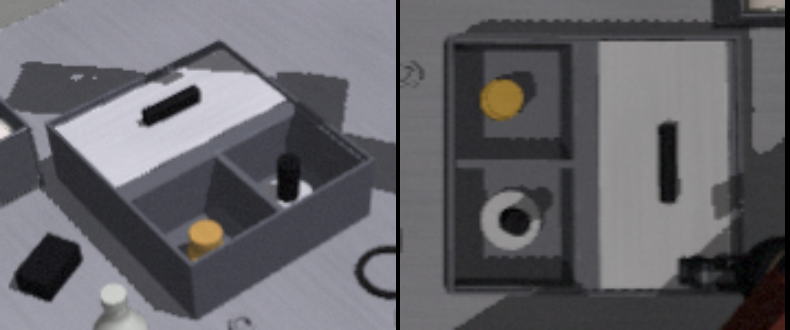

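The scene crop shows the cover on the deck. The seater's black stem is at (288,178) with its white foot, in the -x pocket (pocket_1). The brass coupling is at (206,240) in the +x pocket. Next I'll measure the stem and the pocket walls.

```bash
python3 - <<'E'
from h import *
for n in ["scene","top"]:
    X=np.load(n+"4.npy");x,y,z=X[...,0],X[...,1],X[...,2]
    r=(abs(x-457)<50)&(abs(y+152)<50)
    for lo,hi in [(88,98),(50,88),(20,34)]:
        P=X[r&(z>lo)&(z<hi)&(np.hypot(x-457,y+152)<45)]
        print(n,lo,len(P),P.min(0).round(),P.max(0).round(),P.mean(0).round(1))
    # top-rim edges and pocket inside
    T=(z>88)&(z<108)&(abs(x-526)<165)&(y>-260)&(y<-60);P=X[T&(abs(x-560)<25)];print("ywall",np.histogram(P[:,1],np.arange(-205,-60,5)))
    P=X[T&(abs(y+140)<15)];print("xwall",np.histogram(P[:,0],np.arange(365,690,5))[0], "from365")
E
python3 mv.py 455 -155 130 -1.2
```

```text
scene 88 70 [ 441. -171.   89.] [ 474. -138.   98.] [ 457.8 -153.9   92.7]
scene 50 99 [ 445. -165.   50.] [ 474. -139.   88.] [ 462.7 -148.1   68.6]
scene 20 80 [ 420. -192.   25.] [ 474. -139.   34.] [ 451.9 -161.8   29.6]
ywall (array([ 0,  0,  0,  0,  0,  0,  0,  0,  0,  0,  0,  0,  0,  0,  0,  0,  0,
        0,  0,  0,  0,  0,  0,  0, 25, 64,  0,  0]), array([-205, -200, -195, -190, -185, -180, -175, -170, -165, -160, -155,
       -150, -145, -140, -135, -130, -125, -120, -115, -110, -105, -100,
        -95,  -90,  -85,  -80,  -75,  -70,  -65]))
xwall [ 0  3 20 23  6  0  0  0  0  0  0  0  0  0  0  2  6  5  9  8  8  1  0  0
  0  0  0  0  0  0  5 14 25  3  0  0  0  0  0  0  0  0  0  0  0  0  0  0
  0  0  0  0  0  0  0  0  0  0  0  0  5 32  0  0] from365
top 88 72 [ 443. -173.   88.] [ 472. -144.   97.] [ 457.5 -158.    93.5]
top 50 10 [ 449. -152.   58.] [ 472. -143.   85.] [ 461.4 -146.4   69.5]
top 20 265 [ 422. -193.   22.] [ 493. -125.   33.] [ 457.5 -156.9   28.1]
ywall (array([ 0,  0,  0,  0,  0,  0,  0,  0,  0,  0,  0,  0,  0,  0,  0,  0,  0,
        0,  0,  0,  0,  0,  0,  6, 20,  0,  0,  0]), array([-205, -200, -195, -190, -185, -180, -175, -170, -165, -160, -155,
       -150, -145, -140, -135, -130, -125, -120, -115, -110, -105, -100,
        -95,  -90,  -85,  -80,  -75,  -70,  -65]))
xwall [ 0  0 15 20  0  0  0  0  0  0  0  0  0  0  0  1  6  4  8  4  6  1  0  0
  0  0  0  0  0  0  0  9 18  0  0  0  0  0  0  0  0  0  0  0  0  0  0  0
  0  0  0  0  0  0  0  0  0  0  0  0 10 14  0  0] from365
[ 419.6 -355.   231.3] [-1.7999e+02  1.0000e-02 -1.1400e+00] clk 8.97
rotvec [-0.01  0.01  0.06] shift [ 0.0314 -0.2006  0.1013]
```

Call:
drive_tool(increments="0 0 0 0.007 -0.04 0 0.6; 0 0 0 0.014 -0.08 0 0.5; 0 0 0 0.021 -0.12 0 0.4; 0 0 0 0.028 -0.16 0 0.3; 0 0 0 0.032 -0.197 0.02 0.3", squeeze=100)

```text
clock: 9.6
ee_pos: [457.2, -158.3, 213.3]
orientation: [3.139, -0.005, -0.02]
ft_force: [0.6, -1.0, 0.1]
gripper_width: 55.5
gripper_force: 0.0
```

Call:
drive_tool(increments="0 0 0 0 0 0.02 0.3; 0 0 0 0 0 0.05 0.3; 0 0 0 0 0 0.08 0.3; 0 0 0 0 0 0.08 0.3; 0 0 0 0 0 0.08 0.3")

```text
clock: 10.22
ee_pos: [456.1, -159.2, 132.5]
orientation: [3.141, -0.001, -0.02]
ft_force: [-0.3, 0.2, -1.1]
gripper_width: 55.3
gripper_force: 0.0
```

```bash
python3 mv.py 456 -158 25 -1.2; python3 - <<'E'
from h import *
p=ctrl.read_camera("scene")
cv2.imwrite("pics/s5.png",cv2.resize(p["image"][70:220,240:400,::-1],None,fx=4,fy=4))
E
```

```text
[ 456.1 -159.2  132.5] [ 1.7996e+02 -8.0000e-02 -1.1700e+00] clk 10.22
rotvec [ 0.04 -0.08  0.03] shift [-0.0003 -0.0013  0.1075]
```

View pics/s5.png

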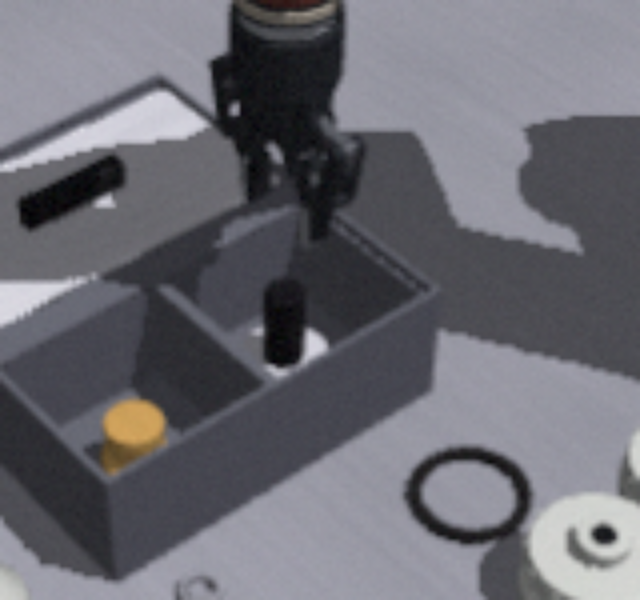

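In the crop, the two fingers at (258,185) and (320,220) bracket the stem's line at (284,285). I'll descend, grip and lift.

Call:
drive_tool(increments="0 0 0 0 -0.001 0.03 0.3; 0 0 0 0 -0.001 0.06 0.3; 0 0 0 0 -0.001 0.09 0.3; 0 0 0 0 -0.001 0.107 0.3; 0 0 0 0 -0.001 0.107 0.3")

```text
clock: 10.9
ee_pos: [455.1, -157.7, 24.1]
orientation: [-3.141, 0.001, -0.02]
ft_force: [-0.1, -0.2, -0.0]
gripper_width: 55.5
gripper_force: 0.0
```

Call:
drive_tool(increments="0 0 0 0 0 0 -1; 0 0 0 0 0 0 -1; 0 0 0 0 0 0 -1; 0 0 0 0 0 0 -1; 0 0 0 0 0 0 -1", squeeze=100)

```text
clock: 11.52
ee_pos: [457.1, -158.6, 26.3]
orientation: [3.14, -0.003, -0.02]
ft_force: [-0.6, 0.6, 6.9]
gripper_width: 30.3
gripper_force: 98.4
```

Call:
drive_tool(increments="0 0 0 0 0 -0.03 -1; 0 0 0 0 0 -0.07 -1; 0 0 0 0 0 -0.12 -1; 0 0 0 0 0 -0.17 -1; 0 0 0 0 0 -0.22 -1")

```text
clock: 12.15
ee_pos: [454.4, -157.3, 245.1]
orientation: [-3.141, 0.001, -0.02]
ft_force: [1.1, 0.2, -3.5]
gripper_width: 30.1
gripper_force: 99.1
```

```bash
python3 mv.py 511 10 247 -1.2
```

```text
[ 454.4 -157.3  245.1] [-1.7997e+02  7.0000e-02 -1.1500e+00] clk 12.15
rotvec [-0.03  0.07  0.04] shift [ 0.0532 -0.1684 -0.0019]
```

Call:
drive_tool(increments="0 0 0 0.01 -0.03 0 -1; 0 0 0 0.02 -0.07 0 -1; 0 0 0 0.03 -0.11 0 -1; 0 0 0 0.04 -0.15 0 -1; 0 0 0 0.053 -0.19 0 -1")

```text
clock: 12.78
ee_pos: [511.5, 32.4, 243.4]
orientation: [3.141, 0.002, -0.02]
ft_force: [0.3, -0.4, -2.7]
gripper_width: 30.0
gripper_force: 99.5
```

Call:
drive_tool(increments="0 0 0 0 -0.04 0 -1; 0 0 0 0 -0.08 0 -1; 0 0 0 0 -0.12 0 -1; 0 0 0 0 -0.15 0 -1; 0 0 0 0 -0.16 0 -1")

```text
clock: 13.4
ee_pos: [514.4, 192.4, 243.3]
orientation: [3.141, 0.002, -0.018]
ft_force: [0.3, -0.5, -3.5]
gripper_width: 30.2
gripper_force: 99.5
```

Call:
drive_tool(increments="0 0 0 0 0 0 -1; 0 0 0 0 0 0 -1; 0 0 0 0 0 0 -1; 0 0 0 0 0 0 -1; 0 0 0 0 0 0 -1")

```text
clock: 14.02
ee_pos: [515.6, 190.6, 244.5]
orientation: [3.142, -0.0, -0.021]
ft_force: [0.7, 0.4, -3.2]
gripper_width: 30.0
gripper_force: 99.5
```

```bash
cat > see.py <<'E'
from h import *
from scipy.optimize import least_squares
o=ctrl.get_obs();e=o["ee_pos"];print(e.round(1),np.degrees(o["orientation"]).round(2),o["clock"])
def circ(P,r):
    f=least_squares(lambda c:np.hypot(P[:,0]-c[0],P[:,1]-c[1])-r,P[:,:2].mean(0)-np.array([10,10]),loss="soft_l1");return f.x.round(1),round(f.cost/len(P),2)
for n in ["scene","top"]:
    p=ctrl.read_camera(n)
    X=cloud(p);np.save(n+"5.npy",X);x,y,z=X[...,0],X[...,1],X[...,2]
    if n=="scene": cv2.imwrite("pics/s6.png",cv2.resize(p["image"][130:300,310:470,::-1],None,fx=3.5,fy=3.5))
    b=e[2]-20.5
    near=np.hypot(x-e[0],y-e[1])<55
    for lo,hi in [(b-12,b),(b,b+8),(b+8,b+16),(b+16,b+24),(b+24,b+32),(b+32,b+45)]:
        P=X[near&(z>lo)&(z<hi)]
        if len(P)>4: print(n,round(lo-b),len(P),P.min(0).round(),P.max(0).round())
    P=X[near&(z>b+3)&(z<b+18)]
    if len(P)>20: print("foot side circle",circ(P,36))
    P=X[near&(z>130)&(z<162)&(np.hypot(x-e[0],y-e[1])<50)]
    if len(P)>20 and n=="scene": print("cap side?",len(P),P.mean(0))
    P=X[(np.hypot(x-512,y-194)<24)&(z>174)&(z<182)]
    print("port",len(P),P.mean(0).round(1) if len(P) else "")
E
python3 see.py
```

```text
[515.6 190.6 244.5] [ 1.8e+02 -1.0e-02 -1.2e+00] 14.025
scene 0 49 [511. 166. 224.] [550. 226. 232.]
scene 8 82 [500. 165. 232.] [551. 225. 240.]
scene 16 324 [484. 157. 240.] [551. 227. 248.]
scene 24 91 [495. 158. 248.] [548. 224. 256.]
scene 32 49 [514. 179. 256.] [532. 207. 269.]
foot side circle (array([513.6, 189.5]), np.float64(0.42))
cap side? 326 [537.94193294 212.35057847 143.05165949]
port 97 [515.6 198.1 178.4]
top 16 47 [489. 158. 243.] [548. 181. 248.]
top 24 16 [492. 157. 248.] [548. 177. 251.]
port 0
```

View pics/s6.png

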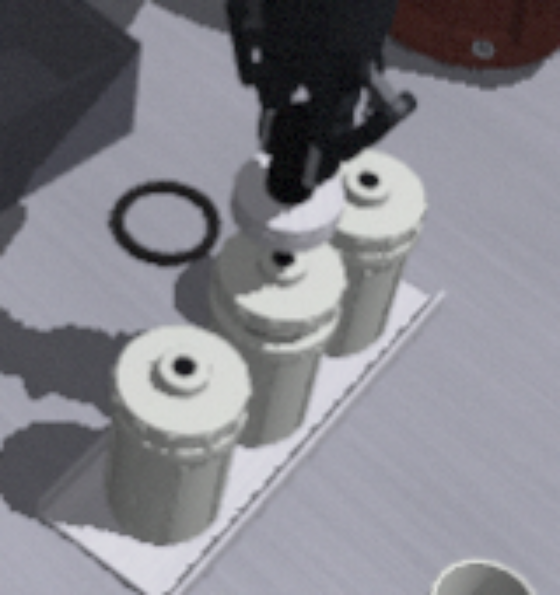

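The crop shows the tool level over the middle filter, with its foot at (290,205) and the port at (283,265). I'll fit both in the same camera to get the offset.

```bash
python3 - <<'E'
import numpy as np
from scipy.optimize import least_squares
def circ(P,r,off=0):
    f=least_squares(lambda c:np.hypot(P[:,0]-c[0],P[:,1]-c[1])-r,P[:,:2].mean(0)-off,loss="soft_l1");return f.x.round(1),round(f.cost/len(P),2),len(P)
def disc(P,r): # smallest-violation disc containing points, pulled by extents
    b=[];
    for a in np.linspace(0,2*np.pi,72,endpoint=False):
        d=np.array([np.cos(a),np.sin(a)]); b.append((d,np.percentile(P[:,:2]@d,98.5)))
    D=np.array([q[0] for q in b]);v=np.array([q[1] for q in b]);c,*_=np.linalg.lstsq(D,v-v.mean(),rcond=None);return c.round(1),v.mean().round(1)
S0,S5,T0=np.load("scene0.npy"),np.load("scene5.npy"),np.load("top0.npy")
g=lambda X,c,r,lo,hi:X[(np.hypot(X[...,0]-c[0],X[...,1]-c[1])<r)&(X[...,2]>lo)&(X[...,2]<hi)]
P=g(S5,(516,191),45,229,241);print("foot side",circ(P,36,14))
P=g(S5,(516,191),42,243,250);print("foot top",disc(P,36),len(P))
for n,X in (("scene",S0),("top",T0)):
    P=g(X,(512,194),50,163,170);print(n,"cap top",disc(P,44),len(P))
    P=g(X,(512,194),22,175,182);print(n,"port top",disc(P,17),P.mean(0).round(1),len(P))
P=g(S0,(512,194),50,156,162);print("cap side",circ(P,44,20))
E
python3 mv.py 511 194 212 -1.2
```

```text
foot side (array([513.6, 189.5]), np.float64(0.41), 109)
foot top (array([519.6, 192.6]), np.float64(31.0)) 361
scene cap top (array([512.3, 195.5]), np.float64(40.3)) 659
scene port top (array([511.7, 195.1]), np.float64(15.1)) [512.2 195.6 178.6] 117
top cap top (array([512. , 193.2]), np.float64(40.8)) 490
top port top (array([512.1, 193.6]), np.float64(15.1)) [511.9 193.8 178.7] 85
cap side (array([510.3, 195. ]), np.float64(0.74), 66)
[515.5 190.9 244.5] [180.    -0.    -1.18] clk 14.12
rotvec [ 0.   -0.    0.02] shift [-0.0046 -0.003   0.0325]
```

Call:
drive_tool(increments="0 0 0 -0.002 -0.002 0.01 -1; 0 0 0 -0.0045 -0.004 0.02 -1; 0 0 0 -0.0045 -0.004 0.03 -1; 0 0 0 -0.0045 -0.004 0.03 -1; 0 0 0 -0.0045 -0.004 0.03 -1")

```text
clock: 14.75
ee_pos: [511.2, 195.2, 214.4]
orientation: [3.142, -0.0, -0.02]
ft_force: [-0.2, 0.3, -2.8]
gripper_width: 30.5
gripper_force: 99.5
```

```bash
sed -i 's/pics\/s6/pics\/s7/' see.py; python3 see.py
```

```text
[511.2 195.2 214.4] [ 1.80e+02 -1.00e-02 -1.16e+00] 14.75
scene 0 46 [504. 169. 195.] [546. 230. 202.]
scene 8 72 [499. 175. 202.] [546. 231. 210.]
scene 16 330 [479. 159. 210.] [546. 230. 218.]
scene 24 83 [489. 162. 218.] [547. 230. 226.]
scene 32 41 [513. 184. 226.] [526. 210. 239.]
foot side circle (array([509.2, 194.3]), np.float64(0.39))
cap side? 330 [537.21432021 212.61923422 143.38131075]
port 0 
top 8 5 [493. 160. 203.] [546. 183. 206.]
top 16 47 [482. 161. 211.] [543. 182. 218.]
top 24 15 [485. 164. 218.] [546. 185. 221.]
port 0
```

View pics/s7.png

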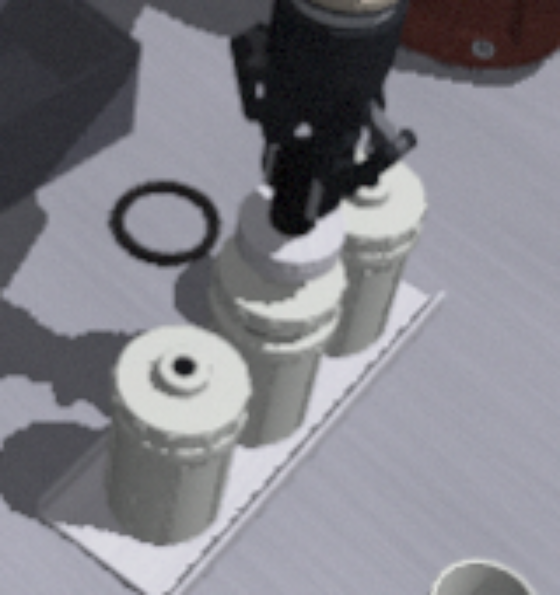

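The crop shows the foot at (290,230) concentric over the cap. Its bounds give a centre of (512.5,194.8) against (512,195.3) for the cap. I'll lower it and watch the force.

Call:
drive_tool(increments="0 0 0 0 0 0.008 -1; 0 0 0 0 0 0.016 -1; 0 0 0 0 0 0.022 -1; 0 0 0 0 0 0.025 -1; 0 0 0 0 0 0.025 -1")

```text
clock: 15.48
ee_pos: [510.8, 195.1, 188.9]
orientation: [3.141, 0.001, -0.02]
ft_force: [0.1, -0.0, -2.9]
gripper_width: 29.8
gripper_force: 99.5
```

Call:
drive_tool(increments="0 0 0 0 0 0.002 -1; 0 0 0 0 0 0.004 -1; 0 0 0 0 0 0.006 -1; 0 0 0 0 0 0.006 -1; 0 0 0 0 0 0.006 -1")

```text
clock: 16.1
ee_pos: [511.5, 195.3, 185.4]
orientation: [-3.141, -0.001, -0.02]
ft_force: [-3.8, -1.0, 6.1]
gripper_width: 30.4
gripper_force: 99.8
```

Call:
drive_tool(increments="0 0 0 0 0 0.002 -1; 0 0 0 0 0 0.004 -1; 0 0 0 0 0 0.006 -1; 0 0 0 0 0 0.007 -1; 0 0 0 0 0 0.007 -1")

```text
clock: 16.73
ee_pos: [511.6, 195.3, 178.2]
orientation: [-3.141, -0.002, -0.02]
ft_force: [-3.1, 0.6, 4.5]
gripper_width: 29.7
gripper_force: 99.8
```

Call:
drive_tool(increments="0 0 0 0 0 0.001 -1; 0 0 0 0 0 0.002 -1; 0 0 0 0 0 0.003 -1; 0 0 0 0 0 0.003 -1; 0 0 0 0 0 0.003 -1")

```text
clock: 17.35
ee_pos: [511.7, 195.3, 175.3]
orientation: [-3.141, -0.002, -0.02]
ft_force: [-3.1, -0.4, 4.6]
gripper_width: 30.0
gripper_force: 99.9
```

Call:
drive_tool(increments="0 0 0 0 0 0.001 -1; 0 0 0 0 0 0.002 -1; 0 0 0 0 0 0.003 -1; 0 0 0 0 0 0.003 -1; 0 0 0 0 0 0.003 -1")

```text
clock: 17.98
ee_pos: [511.9, 195.3, 175.2]
orientation: [-3.141, -0.002, -0.02]
ft_force: [-7.7, -1.8, 16.3]
gripper_width: 30.3
gripper_force: 101.0
```

The cap is on its stop: z stays at 175.2 and the force is rising. I'll push a little firmer, then check the cap's height.

Call:
drive_tool(increments="0 0 0 0 0 0.002 -1; 0 0 0 0 0 0.003 -1; 0 0 0 0 0 0.004 -1; 0 0 0 0 0 0.004 -1; 0 0 0 0 0 0.004 -1")

```text
clock: 18.6
ee_pos: [512.1, 195.4, 175.0]
orientation: [3.142, -0.002, -0.02]
ft_force: [-14.1, -3.9, 30.1]
gripper_width: 30.4
gripper_force: 102.4
```

```bash
python3 - <<'E'
from h import *
p=ctrl.read_camera("scene");X=cloud(p);x,y,z=X[...,0],X[...,1],X[...,2];d=np.hypot(x-512,y-195.3)
P=X[(d>38)&(d<44)&(z>145)&(z<172)&(y>195)];print("cap z",np.percentile(P[:,2],[25,50,75,95]),len(P))
for c in [(620,211),(405,181)]:
    d=np.hypot(x-c[0],y-c[1]);P=X[(d>38)&(d<44)&(z>145)&(z<172)&(y>c[1])];print("ref",np.percentile(P[:,2],[25,50,75,95]),len(P))
d=np.hypot(x-512,y-195.3);P=X[(d<45)&(z>170)&(z<180)];print("foot",P.min(0),P.max(0),np.median(P,0))
E
```

```text
cap z [149.85454839 153.53563294 155.6028702  157.84960618] 140
ref [151.58092707 154.39887988 155.83797373 157.74579931] 167
ref [150.02289508 153.13401114 155.10998658 157.68228495] 111
foot [479.43591212 159.90933294 170.04732925] [547.44626684 229.91138157 179.90709346] [524.76321885 206.59928655 177.06404097]
```

The cap is home: its face matches the finished filters. Next I'll lift and take the tool back to pocket_1.

Call:
drive_tool(increments="0 0 0 0 0 -0.01 -1; 0 0 0 0 0 -0.02 -1; 0 0 0 0 0 -0.04 -1; 0 0 0 0 0 -0.06 -1; 0 0 0 0 0 -0.083 -1")

```text
clock: 19.27
ee_pos: [510.3, 194.9, 248.3]
orientation: [3.141, 0.003, -0.02]
ft_force: [0.3, -0.7, -3.2]
gripper_width: 30.4
gripper_force: 99.6
```

Call:
drive_tool(increments="0 0 0 -0.01 0.03 0 -1; 0 0 0 -0.02 0.07 0 -1; 0 0 0 -0.03 0.11 0 -1; 0 0 0 -0.04 0.15 0 -1; 0 0 0 -0.048 0.19 0 -1")

```text
clock: 19.9
ee_pos: [458.3, 5.0, 248.3]
orientation: [-3.141, 0.001, -0.02]
ft_force: [-0.1, -0.6, -3.5]
gripper_width: 29.8
gripper_force: 99.6
```

```bash
python3 mv.py 456 -158 240 -1.2
```

```text
[458.3   5.  248.3] [-1.7999e+02  7.0000e-02 -1.1500e+00] clk 19.9
rotvec [-0.01  0.07  0.05] shift [0.0009 0.1631 0.0083]
```

Call:
drive_tool(increments="0 0 0 0 0.04 0 -1; 0 0 0 0 0.08 0 -1; 0 0 0 0.001 0.12 0 -1; 0 0 0 0.001 0.15 0 -1; 0 0 0 0.001 0.163 0 -1")

```text
clock: 20.52
ee_pos: [456.4, -158.0, 248.4]
orientation: [-3.141, 0.001, -0.022]
ft_force: [-0.2, 0.8, -3.2]
gripper_width: 30.1
gripper_force: 99.7
```

Call:
drive_tool(increments="0 0 0 0 0 0.03 -1; 0 0 0 0 0 0.07 -1; 0 0 0 0 0 0.11 -1; 0 0 0 0 0 0.15 -1; 0 0 0 0 0 0.18 -1")

```text
clock: 21.15
ee_pos: [455.8, -155.3, 67.0]
orientation: [-3.14, 0.002, -0.02]
ft_force: [0.1, -0.3, -3.0]
gripper_width: 30.2
gripper_force: 99.7
```

```bash
python3 mv.py 456 -158 27 -1.2; python3 - <<'E'
from h import *
for n in ["scene","top"]:
    X=cloud(ctrl.read_camera(n));x,y,z=X[...,0],X[...,1],X[...,2];d=np.hypot(x-457,y+156)
    P=X[(d<45)&(z>55)&(z<75)];print(n,"foot",len(P),P.min(0).round() if len(P) else "",P.max(0).round() if len(P) else "")
E
```

```text
[ 455.8 -155.3   67. ] [-1.7989e+02  1.4000e-01 -1.1300e+00] clk 21.15
rotvec [-0.11  0.14  0.07] shift [0.0004 0.0027 0.04  ]
scene foot 278 [ 420. -189.   55.] [ 491. -118.   75.]
top foot 26 [ 461. -145.   55.] [ 487. -122.   70.]
```

Foot is centred in the pocket, so I'll set it down gently.

Call:
drive_tool(increments="0 0 0 0 0 0.015 -1; 0 0 0 0 0 0.03 -1; 0 0 0 0 0 0.037 -1; 0 0 0 0 0 0.039 -1; 0 0 0 0 0 0.04 -1")

```text
clock: 21.88
ee_pos: [457.3, -157.1, 29.7]
orientation: [3.141, -0.001, -0.02]
ft_force: [0.1, 0.4, -3.0]
gripper_width: 30.0
gripper_force: 99.7
```

Call:
drive_tool(increments="0 0 0 0 0 0.001 -1; 0 0 0 0 0 0.002 -1; 0 0 0 0 0 0.003 -1; 0 0 0 0 0 0.003 -1; 0 0 0 0 0 0.003 -1")

```text
clock: 22.5
ee_pos: [456.9, -156.8, 26.4]
orientation: [-3.142, 0.0, -0.02]
ft_force: [-0.5, -0.3, -3.7]
gripper_width: 30.1
gripper_force: 99.7
```

Call:
drive_tool(increments="0 0 0 0 0 0.001 -1; 0 0 0 0 0 0.002 -1; 0 0 0 0 0 0.002 -1; 0 0 0 0 0 0.002 -1; 0 0 0 0 0 0.002 -1")

```text
clock: 23.12
ee_pos: [457.0, -156.9, 26.3]
orientation: [-3.141, 0.001, -0.02]
ft_force: [-5.7, 2.4, 11.7]
gripper_width: 30.5
gripper_force: 100.6
```

Contact with the pocket floor. I'll release and withdraw.

Call:
drive_tool(increments="0 0 0 0 0 -0.001 -0.6; 0 0 0 0 0 -0.001 0; 0 0 0 0 0 -0.001 0.3; 0 0 0 0 0 -0.001 0.3; 0 0 0 0 0 -0.001 0.3")

```text
clock: 23.75
ee_pos: [457.0, -156.9, 25.3]
orientation: [-3.142, -0.0, -0.02]
ft_force: [0.3, 0.1, -0.6]
gripper_width: 55.7
gripper_force: 0.0
```

Call:
drive_tool(increments="0 0 0 0 0 -0.03 0.3; 0 0 0 0 0 -0.07 0.3; 0 0 0 0 0 -0.12 0.3; 0 0 0 0 0 -0.17 0.3; 0 0 0 0 0 -0.22 0.3")

```text
clock: 24.38
ee_pos: [456.7, -156.7, 246.9]
orientation: [3.142, -0.0, -0.02]
ft_force: [1.2, -0.3, 0.3]
gripper_width: 55.5
gripper_force: 0.0
```

Call:
drive_tool(increments="0 0 0 -0.03 0.04 0 0.3; 0 0 0 -0.05 0.08 0 0.3; 0 0 0 -0.06 0.12 0 0.3; 0 0 0 -0.06 0.12 0 0.3; 0 0 0 -0.06 0.12 0 0.3")

```text
clock: 25.0
ee_pos: [394.4, -275.1, 245.1]
orientation: [-3.14, 0.0, -0.021]
ft_force: [0.5, 0.5, 0.9]
gripper_width: 55.3
gripper_force: 0.0
```

```bash
python3 - <<'E'
from h import *
o=ctrl.get_obs();print(o["ee_pos"],o["gripper_width"],o["clock"])
for n in ["scene","top"]:
    p=ctrl.read_camera(n);X=cloud(p);x,y,z=X[...,0],X[...,1],X[...,2];d=np.hypot(x-457,y+156)
    for lo,hi in [(88,98),(22,33)]:
        P=X[(d<45)&(z>lo)&(z<hi)];print(n,lo,len(P),P.min(0).round(),P.max(0).round(),P.mean(0).round(1))
    P=X[(abs(x-526)<60)&(y<-250)&(y>-400)&(z>119)&(z<129)]
    if len(P): print("handle",cv2.minAreaRect(P[:,:2].astype(np.float32)))
    P=X[(np.hypot(x-512,y-195)<15)&(z>150)];print("port",np.nanmedian(P[:,2]))
E
```

```text
[ 394.4356449  -275.09862343  245.08173169] 55.30091616493657 25.0
scene 88 70 [ 443. -170.   89.] [ 474. -139.   96.] [ 458.2 -153.8   92.7]
scene 22 73 [ 421. -193.   24.] [ 474. -139.   33.] [ 451.8 -162.1   29.1]
handle ((522.7875366210938, -326.05792236328125), (89.88153839111328, 22.39996910095215), 0.768372654914856)
port 167.4427355672202
top 88 74 [ 443. -173.   89.] [ 472. -144.   97.] [ 457.1 -158.5   93.5]
top 22 253 [ 422. -193.   22.] [ 493. -125.   33.] [ 458.2 -156.5   28. ]
handle ((523.6246948242188, -325.9116516113281), (16.574748992919922, 87.44158935546875), 88.80951690673828)
port 166.8675411934487
```

The port top is at 167 (home), the tool stands upright in pocket_1, and the cover is on the deck. Handing in.

```bash
python3 -c "from workcell import ctrl; print(ctrl.job_done())"
```

```text
the job is handed in; nothing more can be done
None
```

The job is handed in: the proud cap on the middle filter is pressed home, the seating tool stands upright in its original pocket and the cover lies on the deck, all confirmed in the last camera readings; no verdict was shown.

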